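Tighten the foot bolt of an eyelet press with a click wrench

TASK

Tighten the chrome square-head bolt on the press's near foot, the one towards the wrench stand: take the click wrench from its stand, set its socket right down over the bolt and let go, then take it again by the red grip and swing it clockwise (seen from above). Stop the moment it clicks - the handle gives way at its joint and the pull falls off - well short of the stop, let go so that the handle springs straight, and leave the wrench sitting on the bolt. Do not tip the wrench over, and leave the thread spool, phone and chalk where they are.

Things in the scene. Friction and masses are not known exactly. Their poses are not given: they have to be found in the camera images.
- bolt_base (a point): Centre of the underside of the bright square head of the bolt to be tightened, on its upright axis, 17 mm above the table, on a 38 mm washer on the press's foot (14 mm thick). Square 20 x 20 mm, 20 mm high, then a top tapering to 15 mm square and a low dome, 30 mm high in all. x axis square to one of the flats, turning with the bolt; z up
- bolt_top (a point): Top of the same bolt head's dome, 30 mm above its underside. The bolt turns clockwise (seen from above) against a steady light drag (0.4 N m, about 3 N at the wrench's grip) and comes up hard after a further 15 to 45 degrees; nothing shows beforehand where. Its drag holds it where it is left
- press: Dark green cast eyelet press, fixed. Origin on the table under the axis of the bolt; z up. It stands on the -y side of the bolt: base 24 mm high from y = -67 to -157 mm (x -100 to 90 mm), frame at y = -87 to -137 mm, 245 mm high, lever beyond it up to 335 mm. The bolt on its other foot (y = -224 mm) is tight already. The +y side of the bolt is clear for swinging the wrench
- wrench: Click wrench: socket, head and handle, 0.3 kg, 196 mm long, balanced 40 mm from the socket's axis. Origin and axes as wrench_socket. The handle is joined to the head by an upright pivot 30 mm from the socket's axis and held straight by a preset spring toggle, which breaks over (clicks) clockwise only. No ratchet: the socket turns the bolt both ways
- wrench_socket (a point): Centre of the socket's open mouth; x along the handle, z up. Square hole 21.7 mm across flats, 34 mm deep, 38 mm round outside, two flats square to x: it goes on when this x and the bolt's x differ by a multiple of 90 degrees. Fully down, the mouth is level with bolt_base. Left alone, the wrench sags up to 8 degrees, grip down; lift it level before pulling, or it binds
- wrench_head (a point): Centre of the flat-sided chrome head of the wrench, 46 mm above the socket's mouth, 4 mm from its axis along the handle; x along the handle. 40 mm wide across its parallel sides, 44 mm long, 24 mm high
- wrench_grip (a point): Middle of the red olive-shaped grip at the handle's end, 145 mm from the socket's axis, 46 mm above the mouth's level; x along the handle, outward. 40 mm long, 29 mm thick (18 at its ends). At a clockwise pull of 12 N here (1.7 N m at the bolt) the handle breaks over: it kinks at the pivot as the pull falls, to half at 6 degrees, up to a hard stop at 11 degrees. Let go, it springs straight
- stand: Black wrench stand, fixed; origin on the table under the socket's axis, x along the lying wrench. Plate 235 x 62 x 6 mm, on which the socket stands mouth down; a saddle at x = 120 to 170 mm, 59 mm high, encloses the sides of the grip, so that the wrench cannot be taken there. The wrench lifts straight up out of it
- spool_center (a point): Centre of a standing thread spool, 48 mm diameter, 60 mm high; bystander
- phone: Phone in a red case lying flat, 76 x 152 x 10 mm, long side along its y; origin under its centre; bystander
- chalk: Stick of red tailor's chalk lying flat, 100 mm along its x, 19 mm thick; origin under its centre; bystander

How it is judged:
By the outcome, as a careful person would: the job done as asked, in the order asked, and still so for the second after the job is handed in, with the robot touching nothing.
It also fails if it takes over 67 s, if anything falls off the work surface, if the arm or the gripper's body presses on something with over 40 N, if the wrist force passes 120 N, or if a joint passes its speed limit or range.

ROBOT

A 7-joint arm with a two-finger parallel gripper is mounted at the origin on the work surface. World frame = base frame: x ahead of the robot, y to its left, z up, the work surface at z = 0. Lengths are in m, angles in rad, forces in N, time in s.
With the tool pointing down it reaches from about 0.425 to 0.875 m from the base axis. Payload 4.7 kg.
Tool frame: the origin (TCP) lies midway between the tips of the shut fingers; the grasp point (between the pads) lies 19 mm behind it; z points along the fingers, y is the direction in which the jaws open and shut (so a half turn about z gives the same grasp; the last joint's range is limited). The gripper opens to 87 mm and grips with 3 to 60 N. Pads are 19 mm wide; open, the fingers measure 117 mm over their backs; the gripper's body (75 mm by 190 mm) begins 51 mm behind the grasp point.
Start: joints at [1.265, 0.321, -0.07, 1.45, 0.023, 1.371, -0.057], TCP at [0.204, -0.617, 0.223] pointing down, gripper open.
Joint ranges: [-2.86, 2.86], [-0.3, 2.09], [-1.38, 1.24], [0.06, 2.45], [-1.56, 4.7], [0.09, 2.05], [-2.69, 2.69]. Speed limits (rad/s): [2.57, 2.57, 3.14, 3.14, 3.14, 3.14, 3.14].

INTERFACE

Orientations are given as a unit quaternion [x, y, z, w].
In Python, from rig import r, imaging gives the robot as it stands.
- The arm moves only by the tool move_arm, never from a script. Its argument "plan" is a list that holds one entry, the list of rows, each a list of 4 numbers: the shift along the tool's x, y, z in m, then the turn about the tool's z in rad. A call has 1 to 12 rows; each row shifts and turns the commanded pose from where the row before left it, along the tool's axes as they then stand; what a row does not reach is not made up. A row lasts 1/8 s, in which the tool goes at most 62.5 mm and 10.7 degrees, less where a joint would pass 70% of its speed; a pose out of reach is approached as far as the arm can. A call is refused whole if a number of a shift passes 0.0625 or a number of a turn 0.188, either way. A call with a gripper value outside its range is refused whole. "grip" is the finger opening in m, from 0 to 0.087, set as the call begins (left out, the last holds). The fingers move at their own pace and stop on an object; "force" is the grip in N (left out, the last holds). Time passes only in rows, so rows that do not move let the fingers close. It gives the time, the measured TCP pose, the force and the opening at its end, in the units of the state.
- r.sense(): the state, without advancing time (a new reading comes with each control period).
- imaging.camera(name): name is "scene" or "top"; returns a dict with "color" (384x512x3 uint8, blue, green, red), "camera_matrix" (3x3 intrinsics, pixels), "R" (3x3) and "t" (3): a world point X has camera coordinates R X + t. Camera axes: x right, y down, z forward; pixel columns grow to the right and rows downward; lengths in m; the calibration is good to about 2 mm. A picture is of the moment at which its call begins. There is no depth.
- r.close_job(): hands the job in, once; it reports no verdict.
The state is a dict: "time_s": time; "joints": joint angles; "dq": joint speeds; "tau": joint torques, N m; "eef_pos": TCP position; "ee_rot": TCP orientation; "wrist_force": force on the tool from outside, world axes, zero at the start; "wrist_torque": the same for the moment, N m; "opening": finger opening in m.
Only numpy, scipy, OpenCV 4.12 (cv2) and the standard library are available. Lean on these libraries where they do the work, as an engineer would, in place of code of your own. Each camera call takes 0.05 s, during which the arm holds its last target. There are 200 camera calls.

## Working session

There is one attempt and no reset: what is moved stays moved. The work goes in short steps, Python scripts to look and compute and a tool call to move; the robot and the scene stay as the last step left them, time stands still between calls to the robot, and variables do not carry over. Pictures are saved under pics/ and viewed, about 8 in all and at most 12, crops included, and the job is handed in when it is done.

Besides the shell and the picture viewer there is one more tool, called in YAML: its name, and indented under it one key for each argument. move_arm: Moves the arm, as the interface text tells. Its arguments: {"type":"object","properties":{"plan":{"type":"array","items":{"type":"array","items":{"type":"array","items":{"type":"number"}}}},"grip":{"type":"number"},"force":{"type":"number"}},"required":["plan"]}

```bash
ls; mkdir -p pics
python3 - <<'E'
from rig import r, imaging
import cv2,numpy as np
print(r.sense())
for n in("scene","top"):
    c=imaging.camera(n); cv2.imwrite(f"pics/{n}0.png",cv2.resize(c["color"],None,fx=1.5,fy=1.5,interpolation=cv2.INTER_CUBIC)); cv2.imwrite(f"{n}0raw.png",c["color"])
    np.savez(f"{n}.npz",K=c["camera_matrix"],R=c["R"],t=c["t"])
    print(n,c["camera_matrix"],-c["R"].T@c["t"],c["R"])
E
```

```text
pics
{'time_s': 0.0, 'joints': array([ 1.26511187,  0.32184184, -0.0700924 ,  1.45170628,  0.02263812,
        1.37079246, -0.0568669 ]), 'dq': array([-9.60058749e-04,  5.93734405e-04,  8.46860595e-05,  6.27501390e-04,
        1.87721276e-05,  4.60146687e-04,  9.68422442e-04]), 'tau': array([ 4.72450229e-04, -4.91272223e+01, -4.03216789e-01, -3.12531924e+01,
       -6.39332389e-02,  4.34238883e-02,  1.49043758e-04]), 'eef_pos': array([ 0.20410036, -0.61652676,  0.22143365]), 'ee_rot': array([ 9.87237664e-01,  1.59250851e-01, -2.22111701e-04, -9.54908467e-04]), 'wrist_force': array([-0.39203972,  0.87944453,  0.24750997]), 'wrist_torque': array([ 0.06384858, -0.03043079, -0.00130993]), 'opening': 0.08683879511976936}
scene [[423.75592945   0.         253.1916814 ]
 [  0.         423.75592945 187.32069292]
 [  0.           0.           1.        ]] [1.37829153 0.0101586  0.62918   ] [[ 0.06842594  0.99744265  0.0206408 ]
 [ 0.55466841 -0.02083777 -0.83181052]
 [-0.82925319  0.06836622 -0.55467577]]
top [[363.88613373   0.         253.29963451]
 [  0.         363.88613373 193.39748621]
 [  0.           0.           1.        ]] [0.49672751 0.08129208 1.00728772] [[-0.01570579 -0.99983546 -0.00907645]
 [-0.9980885   0.01621971 -0.05963445]
 [ 0.05977186  0.0081225  -0.99817902]]
```

View pics/scene0.png

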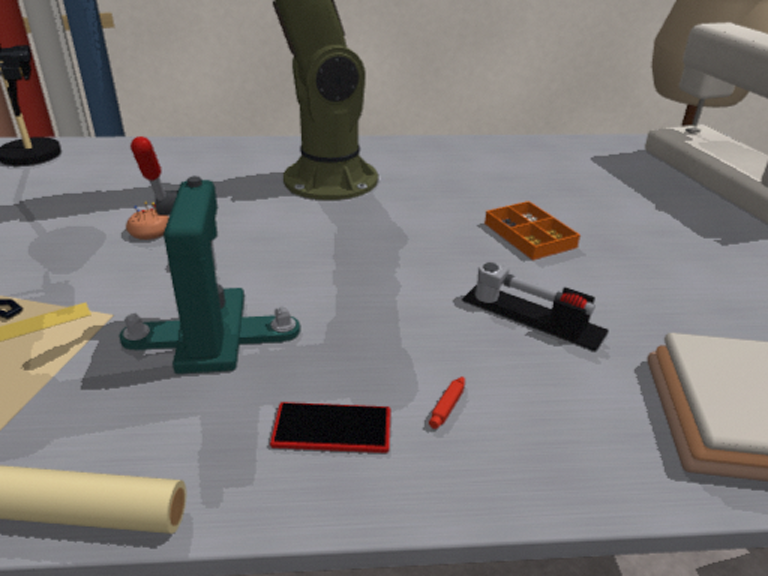

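View pics/top0.png

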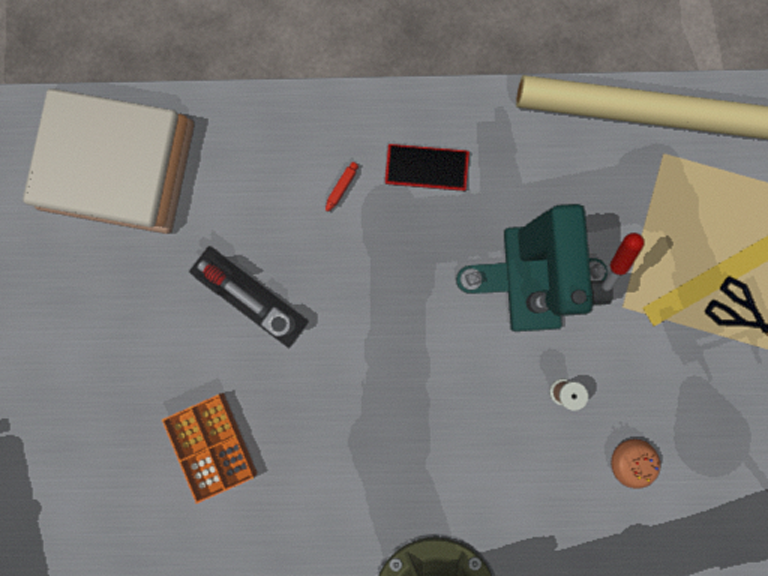

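The scene view shows the press with the near bolt at about (283,318), and the wrench with its head at (490,280) and grip at (575,300). In the top view the bolt is at (473,278), the wrench head at (278,322), the grip at (213,275), the spool at (572,395), the chalk at (342,187) and the phone at (427,167). Next I'll crop in closer.

```bash
cat > h.py <<'E'
import numpy as np,cv2
C={n:np.load(f"{n}.npz") for n in("scene","top")}
def ray(n,uv,z):
    c=C[n];o=-c["R"].T@c["t"];d=c["R"].T@np.linalg.solve(c["K"],[uv[0],uv[1],1.]);return o+d*(z-o[2])/d[2]
def proj(n,X):
    c=C[n];p=c["K"]@(c["R"]@np.array(X,float)+c["t"]);return p[:2]/p[2]
def two(a,b):
    A=[];y=[]
    for n,uv in(("scene",a),("top",b)):
        c=C[n];o=-c["R"].T@c["t"];d=c["R"].T@np.linalg.solve(c["K"],[uv[0],uv[1],1.]);d/=np.linalg.norm(d)
        P=np.eye(3)-np.outer(d,d);A.append(P);y.append(P@o)
    return np.linalg.lstsq(np.vstack(A),np.hstack(y),rcond=None)[0]
def crop(im,u,v,w,h,s):  # centre, half sizes
    return cv2.resize(im[v-h:v+h,u-w:u+w],None,fx=s,fy=s,interpolation=cv2.INTER_CUBIC)
E
python3 - <<'E'
from h import *
t=cv2.imread("top0raw.png");s=cv2.imread("scene0raw.png")
a=crop(t,315,185,20,20,10);b=crop(s,188,214,20,20,10);c=crop(t,165,200,40,40,5);d=crop(s,350,198,40,40,5)[:,:]
cv2.imwrite("pics/crop1.png",np.vstack([np.hstack([a,b]),np.hstack([c,d])])[:, :][:800] if 0 else cv2.resize(np.vstack([np.hstack([a,b]),np.hstack([c,d])]),(600,600)))
print("bolt",ray("top",(473/1.5,278/1.5),.045),"head",ray("top",(278/1.5,322/1.5),.064),"grip",ray("top",(213/1.5,275/1.5),.06))
E
```

```text
bolt [ 0.57307523 -0.07550733  0.045     ] head [0.50084697 0.26601124 0.064     ] grip [0.58459761 0.38012155 0.06      ]
```

View pics/crop1.png

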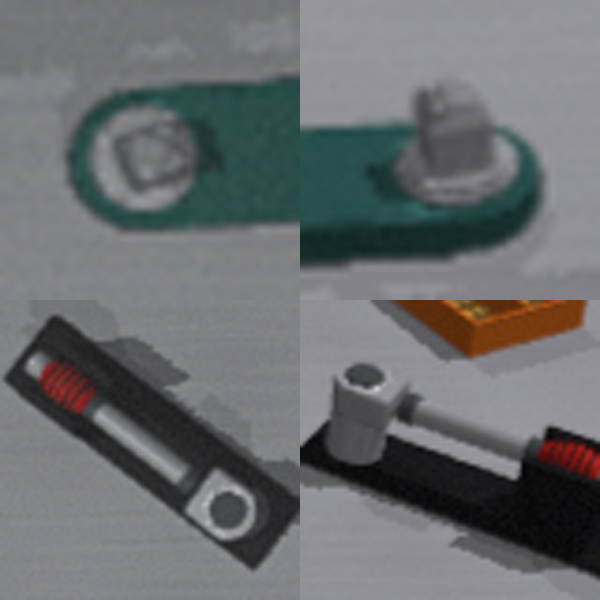

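The top crop shows the bolt head turned by about 20–28° with the washer centre at (145,160). The wrench socket disc is at (230,508), with the handle running up-left to (38,362). Next I'll measure properly.

```bash
cat > meas.py <<'E'
from h import *
def red_grip(n,im,box):
    hsv=cv2.cvtColor(im,cv2.COLOR_BGR2HSV);m=(((hsv[...,0]<8)|(hsv[...,0]>172))&(hsv[...,1]>130)).astype(np.uint8)
    k=np.zeros_like(m);u0,v0,u1,v1=box;k[v0:v1,u0:u1]=1;m*=k
    v,u=np.nonzero(m);return np.array([u.mean(),v.mean()]),len(u)
E
python3 - <<'E'
from meas import *
t=cv2.imread("top0raw.png");s=cv2.imread("scene0raw.png")
g,n=red_grip("top",t,(120,160,170,210));print("red top",g,n,ray("top",g,.060))
g2,n=red_grip("scene",s,(360,185,410,215));print("red scene",g2,n)
# dark disc on head in both
for nme,im,(u,v) in(("top",t,(186,215)),("scene",s,(327,178))):
    gr=cv2.cvtColor(im,cv2.COLOR_BGR2GRAY);p=gr[v-7:v+8,u-7:u+8];print(nme);print(p)
# stand plate
hsv=cv2.cvtColor(t,cv2.COLOR_BGR2HSV);m=(cv2.cvtColor(t,cv2.COLOR_BGR2GRAY)<70).astype(np.uint8)
k=np.zeros_like(m);k[155:240,115:215]=1;m*=k
pts=cv2.findContours(cv2.morphologyEx(m,cv2.MORPH_OPEN,np.ones((3,3))),0,2)[0];c=max(pts,key=cv2.contourArea)
W=np.array([ray("top",p[0],.006)[:2] for p in c],np.float32);R=cv2.minAreaRect(W);print("stand",R, cv2.boxPoints(R))
# bolt
gr=cv2.cvtColor(t,cv2.COLOR_BGR2GRAY);print(gr[175:198,303:328])
E
```

```text
red top [142.10434783 182.79130435] 115 [0.58601826 0.37985112 0.06      ]
red scene [382.27906977 199.46511628] 129
top
[[ 94 147 142 140 137 145 139 116  99  70  50  40  32  39  38]
 [134 143 140 139 144 154 146 146 152 127  89  58  37  40  39]
 [147 141 146 139 148 163 159 158 168 172 142 101  65  51  53]
 [147 150 168 138 129  98  80  82 133 173 162 145 105  68  58]
 [151 168 172  95  71  67  67  67  74  83 115 152 148 107  61]
 [156 168 126  74  69  71  75  74  69  66  77 119 161 120  67]
 [180 167  88  71  71  76  70  74  70  70  67  96 151 138  66]
 [163 138  71  68  75  75  74  74  71  73  72  86 120 139  75]
 [160 146  74  69  74  74  75  74  73  69  68  89 142 138  76]
 [150 146  83  71  74  75  72  71  70  72  68  97 145 134  76]
 [151 160 124  75  69  72  72  75  71  71  86 128 147 134  66]
 [155 177 144  86  74  72  70  72  71  78 107 150 146 106  61]
 [120 150 147 127 104  85  83  80  89 118 146 148 134  81  64]
 [ 67 113 152 167 174 150 140 136 149 152 149 135  86  62  60]
 [ 77  61  95 147 163 175 158 153 148 146 133  83  63  56  48]]
scene
[[146 144 144 146 145 146 1
[... 2847 characters left out ...]
26 140 145 141 142 140 133 106  64  68
   69  69  67  69  65  69  66]
 [130 133 126  89  66  65  68  74  98 128 136 138 132 116  94  73  65  68
   69  70  70  66  69  69  69]
 [131 133 132 126  91  70  63  64  67  71  70  70  73  71  66  64  63  66
   68  70  67  68  65  67  68]
 [131 130 131 135 125 107  81  66  64  68  66  63  67  65  63  65  66  73
   71  68  67  72  70  72  68]
 [132 132 133 132 133 134 128 107  80  79  80  76  76  75  83  88  89 101
   94  95  96  97 105 107 105]
 [130 131 131 133 133 129 135 131 131 135 133 133 132 131 135 130 132 129
  130 130 130 130 130 128 128]
 [131 131 126 129 127 128 130 128 129 130 129 129 128 128 128 130 130 128
  128 128 129 129 127 126 125]]
```

Run:
```python
from meas import *
s=cv2.imread("scene0raw.png")
print("disc two",two((326.6,177.6),(185.6,215.5)),ray("top",(185.6,215.5),.064),ray("scene",(326.6,177.6),.064))
print("grip two",two((382.3,199.5),(142.1,182.8)))
# washer centre from top, foot mask
W=ray("top",(314.6,186.2),.017);print("washer",W)
print(cv2.cvtColor(s,cv2.COLOR_BGR2GRAY)[203:224,178:204])
for p in((.573,-.0755,.017),(.573,-.0755,.047)):print(proj("scene",p),proj("top",p))
t=cv2.imread("top0raw.png");print("spool",ray("top",(572/1.5,395/1.5),.06),"press frame",ray("top",(520/1.5,205/1.5),.245),ray("top",(592/1.5,315/1.5),.245))
# boss circle: green foot mask contour left end
hsv=cv2.cvtColor(t,cv2.COLOR_BGR2HSV);m=((hsv[...,0]>70)&(hsv[...,0]<95)&(hsv[...,1]>80)).astype(np.uint8)
v,u=np.nonzero(m[170:200,300:330]);print("foot leftmost",u.min()+300,"v range at u=315",[x+170 for x in (v[u==15].min(),v[u==15].max())], "u=325",[x+170 for x in (v[u==25].min(),v[u==25].max())])
```

```text
disc two [0.49876645 0.26560616 0.06545178] [0.49867968 0.26532875 0.064     ] [0.49642606 0.26685354 0.064     ]
grip two [0.58635605 0.38115982 0.05720192]
washer [ 0.57296088 -0.07801315  0.017     ]
[[149 149 150 150 149 151 150 150 148 148 147 148 151 149 149 150 150 149
  148 150 149 149 150 149 149 149]
 [148 150 148 148 149 149 147 148 142 139 139 147 151 151 149 150 150 153
  149 150 150 150 149 150 150 151]
 [148 147 148 149 148 140 133 138 119 128 131 132 136 148 149 150 149 149
  149 148 150 150 147 150 147 150]
 [149 150 149 149 142 115  87 108 102 118 130 135 135 136 148 149 149 148
  150 149 149 149 149 148 149 148]
 [148 148 147 149 138 102  80  96 112 114 124 129 128 126 137 147 149 148
  148 147 147 147 148 147 148 148]
 [147 147 150 147 136  98  75  94 119 100 105 104 106 111 121 145 145 146
  147 147 146 145 146 146 147 145]
 [144 142 138 140 133  98  73  78  84  92 104 108 109 110 113 132 147 148
  149 148 150 147 146 148 149 147]
 [119 114 102 101 102  94  75  84  96 103 108 108 105 104  99 112 139 142
  146 149 149 149 148 149 148 148]
 [ 69  68  68  65  68  71
[... 1039 characters left out ...]
  40  62 110 147 146 145]
 [ 67  69  68  70  78  82  69  56  64  72  69  71  70  68  58  59  58  57
   56  40  46  75 122 145 145 143]
 [ 68  70  68  67  72  80  85  75  74  69  62  59  58  56  55  56  49  38
   40  42  55  95 130 134 144 144]
 [ 65  64  62  65  66  63  56  55  54  52  45  51  48  47  41  38  39  41
   42  46  76 118 130 136 144 145]]
[188.37843762 214.54143694] [313.67643123 186.20079341]
[187.54977774 204.26421549] [315.45318132 185.29988874]
spool [ 0.36805254 -0.23722215  0.06      ] press frame [ 0.65926306 -0.11169805  0.245     ] [ 0.50289905 -0.20677149  0.245     ]
foot leftmost 305 v range at u=315 [np.int64(177), np.int64(194)] u=325 [np.int64(176), np.int64(194)]
```

move_arm:
  plan:
    - [[0,0,-0.05,0],[0,0,-0.05,0],[0,0,-0.05,0],[0,0,-0.04,0]]
  grip: 0.087
  force: 50

```text
time_s: 0.6
eef_pos: [0.2043, -0.617, 0.4145]
ee_rot: [0.987, 0.159, 0.0, 0.001]
wrist_force: [-0.3, 0.3, -0.4]
opening: 0.0869
```

move_arm:
  plan:
    - [[0.0436,-0.0339,0,0],[0.0436,-0.0339,0,0],[0.0436,-0.0339,0,0],[0.0436,-0.0339,0,0],[0.0436,-0.0339,0,0],[0.0436,-0.0339,0,0],[0.0436,-0.0339,0,0],[0.0436,-0.0339,0,0],[0.0216,-0.048,0,0],[0.0216,-0.048,0,0],[0.0216,-0.048,0,0],[0.0216,-0.048,0,0]]

```text
time_s: 2.1
eef_pos: [0.4716, -0.0388, 0.4122]
ee_rot: [0.987, 0.159, -0.0, 0.0]
wrist_force: [0.4, -0.2, -0.1]
opening: 0.0868
```

move_arm:
  plan:
    - [[0.0216,-0.048,0,0],[0.0216,-0.048,0,0],[0.0216,-0.048,0,0],[0.0216,-0.048,0,0],[0.0216,-0.048,0,0],[0.0216,-0.048,0,0],[0,0,0.05,-0.15],[0,0,0.05,-0.15],[0,0,0.05,-0.15],[0,0,0.05,-0.149],[0,0,0.04,0],[0,0,0,0]]

```text
time_s: 3.6
eef_pos: [0.5022, 0.2719, 0.1693]
ee_rot: [0.896, 0.443, -0.003, -0.0]
wrist_force: [-0.8, 0.2, 1.0]
opening: 0.0872
```

```bash
cat >> meas.py <<'E'
def goto(x,y,z,yaw):
    from rig import r
    from scipy.spatial.transform import Rotation as Ro
    s=r.sense();p=s["eef_pos"];Rm=Ro.from_quat(s["ee_rot"]).as_matrix();yw=np.degrees(np.arctan2(Rm[1,0],Rm[0,0]))
    print("t",round(s["time_s"],2),"tcp",p.round(4),"yaw",yw.round(2),"tilt z",Rm[:,2].round(3),"F",s["wrist_force"].round(1),"M",s["wrist_torque"].round(2),"open",round(s["opening"],4))
    d=Rm.T@(np.array([x,y,z])-p);print("need tool shift",d.round(4),"turn",np.radians(yw-yaw).round(4))
E
python3 -c "
from meas import *
goto(.5046,.2734,.033,52.6)"
```

```text
t 3.6 tcp [0.5022 0.2719 0.1693] yaw 52.64 tilt z [-0.006 -0.003 -1.   ] F [-0.8  0.2  1. ] M [-0.01 -0.07 -0.04] open 0.0872
need tool shift [0.0034 0.0014 0.1363] turn 0.0008
```

move_arm:
  plan:
    - [[0.0034,0.0014,0.04,0],[0,0,0.04,0],[0,0,0.035,0],[0,0,0.021,0],[0,0,0,0]]

```text
time_s: 4.22
eef_pos: [0.5075, 0.2754, 0.0365]
ee_rot: [0.896, 0.443, -0.0, -0.0]
wrist_force: [1.0, 0.2, 0.6]
opening: 0.0871
```

move_arm:
  plan:
    - [[0,0,0,0],[0,0,0,0],[0,0,0,0],[0,0,0,0],[0,0,0,0],[0,0,0,0]]
  grip: 0.0
  force: 50

```text
time_s: 4.97
eef_pos: [0.5072, 0.2756, 0.0365]
ee_rot: [0.896, 0.444, -0.0, -0.0]
wrist_force: [-0.5, -0.0, 0.9]
opening: 0.0394
```

```bash
python3 -c "
from meas import *
goto(.5046,.2734,.033,52.6)"
```

```text
t 4.97 tcp [0.5072 0.2756 0.0365] yaw 52.66 tilt z [-0. -0. -1.] F [-0.5 -0.   0.9] M [-0.05  0.14 -0.  ] open 0.0394
need tool shift [-0.0033 -0.0007  0.0035] turn 0.001
```

move_arm:
  plan:
    - [[0,0,-0.01,0],[0,0,-0.02,0],[0,0,-0.03,0],[0,0,-0.03,0],[0,0,-0.03,0],[0,0,0,0]]

```text
time_s: 5.72
eef_pos: [0.509, 0.2767, 0.1598]
ee_rot: [0.896, 0.443, 0.003, 0.0]
wrist_force: [-0.1, 0.4, -2.6]
opening: 0.0397
```

Run:
```python
from meas import *
goto(.569,-.0627,.120,112)
from rig import imaging
t=imaging.camera("top")["color"];s=imaging.camera("scene")["color"];cv2.imwrite("t1.png",t);cv2.imwrite("s1.png",s)
a=red_grip("top",t,(110,150,175,215));b=red_grip("scene",s,(340,130,420,200));print(a,b,two(b[0],a[0]))
```

```text
t 5.72 tcp [0.509  0.2767 0.1598] yaw 52.64 tilt z [ 0.006  0.002 -1.   ] F [-0.1  0.4 -2.6] M [-0.08  0.    0.02] open 0.0397
need tool shift [-0.2336  0.2535  0.0394] turn -1.036
(array([128.65384615, 174.5       ]), 26) (array([392.04188482, 156.90575916]), 191) [0.59503535 0.37557772 0.17718637]
```

move_arm:
  plan:
    - [[0,0,0,-0.148],[0,0,0,-0.148],[0,0,0,-0.148],[0,0,0,-0.148],[0,0,0,-0.148],[0,0,0,-0.148],[0,0,0,-0.148],[-0.04,-0.008,0,0],[-0.05,-0.01,0,0],[-0.05,-0.01,0,0],[-0.05,-0.01,0,0],[-0.05,-0.01,0,0]]

```text
time_s: 7.32
eef_pos: [0.5521, 0.0329, 0.155]
ee_rot: [0.559, 0.829, -0.001, -0.001]
wrist_force: [0.8, 0.1, -2.4]
opening: 0.0396
```

move_arm:
  plan:
    - [[-0.05,-0.01,0,0],[-0.03,-0.01,0.01,0],[-0.017,-0.0035,0.02,0],[0,0,0,0],[0,0,0,0]]

```text
time_s: 7.95
eef_pos: [0.5672, -0.0612, 0.1263]
ee_rot: [0.558, 0.83, 0.001, -0.001]
wrist_force: [0.9, 0.3, -1.5]
opening: 0.0394
```

Run:
```python
from meas import *
goto(.569,-.0627,.120,112)
from rig import imaging
t=imaging.camera("top")["color"];s=imaging.camera("scene")["color"];cv2.imwrite("t2.png",t);cv2.imwrite("s2.png",s)
cv2.imwrite("pics/v4.png",np.hstack([crop(t,295,180,48,48,8)[:,:],crop(s,205,195,48,48,8)])[::1,::1][:, :] if 0 else cv2.resize(np.hstack([crop(t,295,180,48,48,8),crop(s,200,190,48,48,8)]),(800,400)))
```

```text
t 7.95 tcp [ 0.5672 -0.0612  0.1263] yaw 112.18 tilt z [-0.     0.002 -1.   ] F [ 0.9  0.3 -1.5] M [ 0.01 -0.17  0.  ] open 0.0394
need tool shift [-0.0021  0.0011  0.0063] turn 0.0032
```

View pics/v4.png

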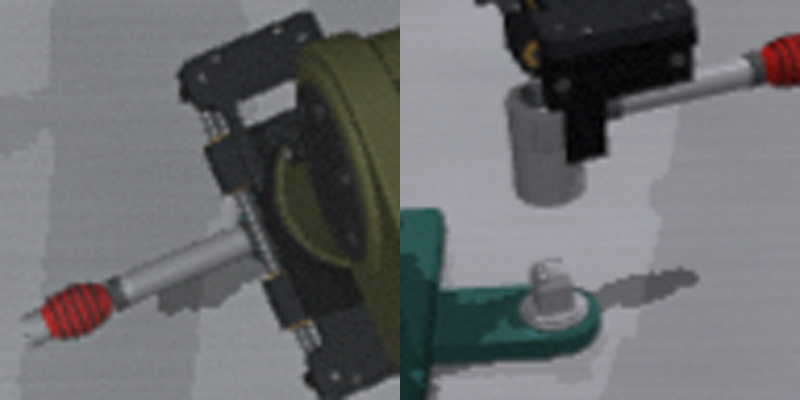

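The scene crop shows the socket with its mouth bottom at about (550,200), directly above the bolt at (550,290). In the top crop the handle points to +y at about 112°. Next I'll check the mouth edges numerically.

Run:
```python
from meas import *
s=cv2.imread("s2.png");t=cv2.imread("t2.png")
g=cv2.cvtColor(s,cv2.COLOR_BGR2GRAY);print(g[176:194,176:204])
m=np.array([.5722,-.0735,.0958])
a=np.linspace(0,2*np.pi,73);P=np.array([proj("scene",m+.019*np.array([np.cos(x),np.sin(x),0])) for x in a])
print("pred mouth c",proj("scene",m),"u",P[:,0].min(),P[:,0].max(),"v",P[:,1].min(),P[:,1].max())
# handle: red grip both views
ra=red_grip("top",t,(240,160,290,210));rb=red_grip("scene",s,(235,140,300,180));print(ra,rb,two(rb[0],ra[0]))
G=ray("top",ra[0],.145);print(G,"dir from socket",np.degrees(np.arctan2(G[1]-m[1],G[0]-m[0])),np.hypot(*(G-m)[:2]))
```

```text
[[155 149 120  77  82  84  86  84  79  83  82  79  81  82  76  50   9   7
   11   9  12  13  16   9  10  69 131 157]
 [156 151 122  74  78  83  84  83  79  82  79  81  79  83  77  55   4  11
   13   5  13  10  10   8   6  71 132 158]
 [154 155 137  77  80  82  83  83  79  81  78  75  80  83  82  71   8  11
   13  11  10  11  11  11  15  69 132 156]
 [157 156 139  80  79  84  86  87  89  89  89  88  89  86  85  70   7  15
    9  12  19  38  41  58  75  99 137 157]
 [158 156 140  80  80  82  84  88  87  83  87  87  89  86  85  71  19  21
   24  42  74 102 109 139 159 159 159 157]
 [160 160 143  90  79  82  85  86  88  85  91  87  89  87  84  75  55  53
   61  91 136 158 157 157 159 157 157 158]
 [160 159 144  91  78  80  84  87  88  88  88  88  87  88  85  86  82  83
   85  88 127 155 156 155 155 154 157 157]
 [160 159 145 105  78  82  86  86  88  85  87  88  87  86  85  84  84  83
   91 102 127 156 155 156 157 156 157 159]
 [158 158 147 105  77  81  86  87  87  84  88  90  89  85  87  85  80  83
   96 105 127 157 157 159 156 159 158 158]
 [160 159 147 104  79  82  85  86  88  88  88  
[... 637 characters left out ...]
 158 159 158 159]
 [161 160 159 160 159 155 145 136 116 111 107 107 111 121 129 140 157 157
  158 159 159 158 159 160 159 161 158 160]
 [161 162 161 160 159 160 159 160 158 161 158 159 160 160 159 158 160 161
  161 162 162 161 160 160 161 162 161 162]
 [161 159 159 159 159 160 158 160 159 159 160 160 159 160 161 161 160 160
  159 160 161 160 160 160 162 160 161 161]]
pred mouth c [187.05394449 186.56956308] u 178.55051451877736 195.51018496876551 v 181.99827721827234 191.29363191589124
(array([265.18965517, 205.17241379]), 116) (array([246.26      , 155.80666667]), 150) [0.52008901 0.06174176 0.14369543]
[0.51996683 0.06058626 0.145     ] dir from socket 111.28335121555884 0.1439007559935492
```

move_arm:
  plan:
    - [[-0.0024,0.0006,0.02,0],[0,0,0.02,0],[0,0,0.008,0],[0,0,0,0]]

```text
time_s: 8.55
eef_pos: [0.5682, -0.0656, 0.0774]
ee_rot: [0.559, 0.829, -0.0, -0.001]
wrist_force: [0.9, -0.5, -2.2]
opening: 0.0395
```

move_arm:
  plan:
    - [[0,0,0.003,0],[0,0,0.003,0],[0,0,0.003,0],[0,0,0.003,0],[0,0,0,0]]

```text
time_s: 9.18
eef_pos: [0.5694, -0.0654, 0.0671]
ee_rot: [0.559, 0.829, 0.0, 0.0]
wrist_force: [0.7, 0.9, 1.8]
opening: 0.0395
```

```bash
python3 -c "
from meas import *
goto(.5687,-.0635,.0475,112)"
```

```text
t 9.18 tcp [ 0.5694 -0.0654  0.0671] yaw 112.02 tilt z [ 0.001  0.    -1.   ] F [0.7 0.9 1.8] M [ 0.14 -0.08 -0.  ] open 0.0395
need tool shift [0.002  0.     0.0196] turn 0.0003
```

move_arm:
  plan:
    - [[0,0,0.002,0],[0,0,0.002,0],[0,0,0.002,0],[0,0,0,0]]

```text
time_s: 9.68
eef_pos: [0.5695, -0.0648, 0.0604]
ee_rot: [0.559, 0.829, 0.001, 0.0]
wrist_force: [2.8, 4.2, -1.7]
opening: 0.0396
```

```bash
python3 -c "
from meas import *
goto(.5687,-.0635,.0475,112)"
```

```text
t 9.68 tcp [ 0.5695 -0.0648  0.0604] yaw 112.04 tilt z [ 0.001  0.001 -1.   ] F [ 2.8  4.2 -1.7] M [ 0.97 -0.87  0.02] open 0.0396
need tool shift [ 0.0015 -0.0002  0.0129] turn 0.0006
```

move_arm:
  plan:
    - [[0.0007,0.0008,0.002,0],[0,0,0.003,0],[0,0,0.003,0],[0,0,0.002,0],[0,0,0,0]]

```text
time_s: 10.3
eef_pos: [0.5695, -0.0647, 0.0503]
ee_rot: [0.559, 0.829, 0.0, 0.0]
wrist_force: [2.7, 4.2, -1.9]
opening: 0.0399
```

```bash
python3 -c "
from meas import *
goto(.5687,-.0635,.0475,112)"
```

```text
t 10.3 tcp [ 0.5695 -0.0647  0.0503] yaw 112.01 tilt z [ 0.  0. -1.] F [ 2.7  4.2 -1.9] M [ 0.98 -0.86 -0.08] open 0.0399
need tool shift [ 0.0014 -0.0003  0.0028] turn 0.0002
```

move_arm:
  plan:
    - [[0,0,0.002,0],[0,0,0.0015,0],[0,0,0.001,0],[0,0,0,0]]

```text
time_s: 10.8
eef_pos: [0.5696, -0.0646, 0.0475]
ee_rot: [0.559, 0.829, -0.0, 0.0]
wrist_force: [-2.9, 3.8, 10.3]
opening: 0.0394
```

```bash
python3 -c "
from meas import *
goto(.5687,-.0635,.0475,112)"
```

```text
t 10.8 tcp [ 0.5696 -0.0646  0.0475] yaw 112.01 tilt z [-0.    -0.001 -1.   ] F [-2.9  3.8 10.3] M [ 0.91  0.33 -0.  ] open 0.0394
need tool shift [ 0.0013 -0.0004 -0.    ] turn 0.0002
```

move_arm:
  plan:
    - [[0,0,-0.001,0],[0,0,0,0],[0,0,0,0],[0,0,0,0],[0,0,0,0]]
  grip: 0.087

```text
time_s: 11.42
eef_pos: [0.5692, -0.065, 0.0469]
ee_rot: [0.559, 0.829, -0.0, -0.0]
wrist_force: [0.1, 1.0, 0.3]
opening: 0.0811
```

move_arm:
  plan:
    - [[0,0,-0.03,0],[0,0,-0.04,0],[0.04,0,-0.02,0],[0.045,0,0,0],[0.045,0,0,0],[0,0,0,0]]

```text
time_s: 12.18
eef_pos: [0.5191, 0.0598, 0.1374]
ee_rot: [0.556, 0.831, -0.0, 0.0]
wrist_force: [0.3, -1.2, 0.0]
opening: 0.0872
```

Run:
```python
from meas import *
from rig import imaging
goto(.5687,-.0635,.0475,112)
t=imaging.camera("top")["color"];s=imaging.camera("scene")["color"];cv2.imwrite("t3.png",t);cv2.imwrite("s3.png",s)
cv2.imwrite("pics/v5.png",cv2.resize(np.hstack([crop(t,295,180,48,48,8),crop(s,205,195,48,48,8)]),(800,400)))
ra=red_grip("top",t,(230,160,300,220));rb=red_grip("scene",s,(210,150,300,230));print(ra,rb,two(rb[0],ra[0]))
```

```text
t 12.18 tcp [0.5191 0.0598 0.1374] yaw 112.41 tilt z [ 0.    -0.001 -1.   ] F [ 0.3 -1.2  0. ] M [ 0.   -0.13 -0.  ] open 0.0872
need tool shift [-0.1328 -0.0012  0.09  ] turn 0.0072
 ** On entry to DLASCL parameter number  4 had an illegal value
 ** On entry to DLASCL parameter number  4 had an illegal valuemeas.py:5: RuntimeWarning: Mean of empty slice.
  v,u=np.nonzero(m);return np.array([u.mean(),v.mean()]),len(u)
  ret = ret.dtype.type(ret / rcount)
Traceback (most recent call last):
  File "h.py", line 12, in two
    return np.linalg.lstsq(np.vstack(A),np.hstack(y),rcond=None)[0]
           ~~~~~~~~~~~~~~~^^^^^^^^^^^^^^^^^^^^^^^^^^^^^^^^^^^^^^
numpy.linalg.LinAlgError: SVD did not converge in Linear Least Squares
```

View pics/v5.png

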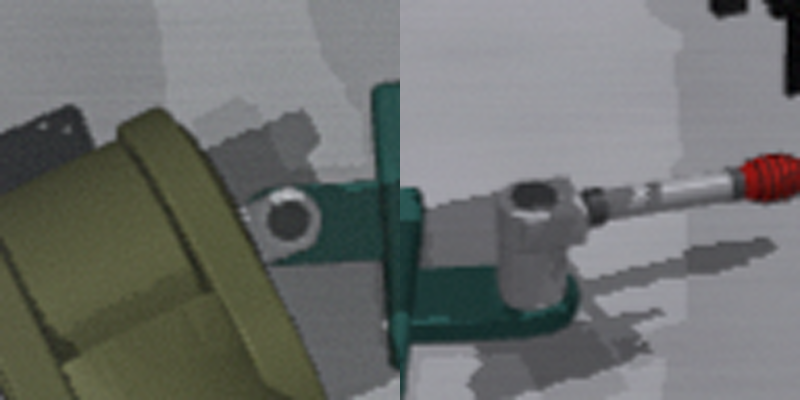

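The socket is on the bolt, with its disc at (290,221) in the top crop. In the scene crop the handle looks close to level, with the grip at about (775,178).

Run:
```python
from meas import *
s=cv2.imread("s3.png");t=cv2.imread("t3.png")
rb=red_grip("scene",s,(210,150,300,230));print(rb)
for z in(.043,.053,.063):print(z,proj("scene",(.520,.0586,z)),ray("scene",rb[0],z))
g=cv2.cvtColor(t,cv2.COLOR_BGR2GRAY)[176:196,306:328];m=(g<85).astype(np.uint8)
n,l,st,c=cv2.connectedComponentsWithStats(m);print([(st[i][4],c[i]+[306,176],ray("top",c[i]+[306,176],.075)) for i in range(1,n) if st[i][4]>20])
```

```text
(array([246.24817518, 189.10218978]), 137)
0.043 [244.02105716 191.60394535] [0.50922718 0.06466638 0.043     ]
0.053 [244.05643097 188.22009345] [0.52405308 0.0637365  0.053     ]
0.063 [244.09218611 184.79976419] [0.53887897 0.06280662 0.063     ]
[(np.int32(198), array([319.29292929, 186.        ]), array([ 0.56881296, -0.08071665,  0.075     ])), (np.int32(84), array([315.78571429, 184.47619048]), array([ 0.57288199, -0.07183517,  0.075     ]))]
```

move_arm:
  plan:
    - [[0.003,0.002,0.03,0],[0,0,0.03,0],[0,0,0.03,0],[0,0,0.013,0],[0,0,0,0]]

```text
time_s: 12.9
eef_pos: [0.5212, 0.0586, 0.0335]
ee_rot: [0.56, 0.829, -0.0, -0.001]
wrist_force: [-1.0, 0.3, 0.2]
opening: 0.0867
```

move_arm:
  plan:
    - [[0,0,0,0],[0,0,0,0],[0,0,0,0],[0,0,0,0],[0,0,0,0],[0,0,0,0]]
  grip: 0.0
  force: 30

```text
time_s: 13.65
eef_pos: [0.5214, 0.0592, 0.034]
ee_rot: [0.559, 0.829, -0.0, 0.0]
wrist_force: [0.8, -0.0, -0.1]
opening: 0.035
```

Run:
```python
from meas import *
from rig import imaging
goto(.521,.0605,.044,112)
s=imaging.camera("scene")["color"];cv2.imwrite("s4.png",s)
print(red_grip("scene",s,(210,150,300,230)))
```

```text
t 13.65 tcp [0.5214 0.0592 0.034 ] yaw 112.0 tilt z [-0. -0. -1.] F [ 0.8 -0.  -0.1] M [ 0.03 -0.14  0.  ] open 0.035
need tool shift [ 0.0013  0.0001 -0.01  ] turn 0.0001
(array([242.01639344, 188.75409836]), 61)
```

move_arm:
  plan:
    - [[0,0,0,0],[0,0,0,0],[0,0,0,0],[0,0,0,0]]

```text
time_s: 14.2
eef_pos: [0.5215, 0.0593, 0.034]
ee_rot: [0.559, 0.829, 0.0, 0.0]
wrist_force: [0.3, 0.1, 0.1]
opening: 0.0271
```

Run:
```python
from meas import *
from rig import imaging
goto(.521,.0605,.044,112)
s=imaging.camera("scene")["color"];cv2.imwrite("s4.png",s);t=imaging.camera("top")["color"]
print(red_grip("scene",s,(210,150,300,230)))
cv2.imwrite("pics/v6.png",cv2.resize(np.hstack([crop(t,295,180,48,48,8),crop(s,215,190,48,48,8)]),(800,400)))
```

```text
t 14.2 tcp [0.5215 0.0593 0.034 ] yaw 112.01 tilt z [ 0.  0. -1.] F [0.3 0.1 0.1] M [ 0.07 -0.26  0.08] open 0.0271
need tool shift [ 0.0013  0.     -0.01  ] turn 0.0002
(array([241.45098039, 188.50980392]), 51)
```

View pics/v6.png

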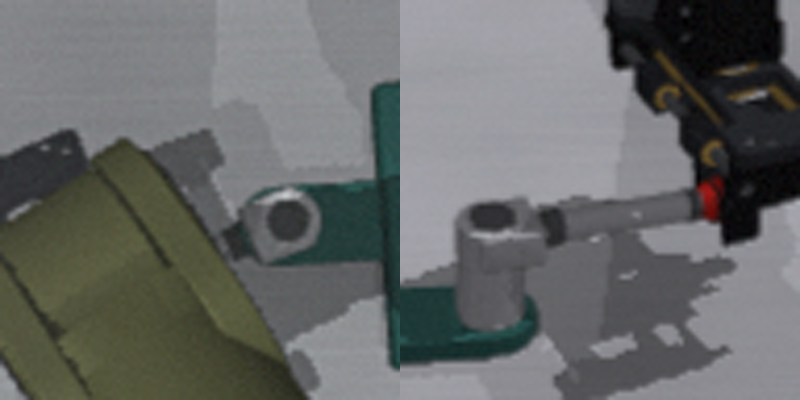

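The fingers are closed on the red grip (opening 27 mm), and the wrench still sits on the bolt. Next I'll lift it level.

move_arm:
  plan:
    - [[0,0,-0.004,0],[0,0,-0.004,0],[0,0,0,0],[0,0,0,0]]

```text
time_s: 14.8
eef_pos: [0.5216, 0.0583, 0.042]
ee_rot: [0.559, 0.829, -0.0, 0.0]
wrist_force: [1.3, -3.0, -1.9]
opening: 0.0269
```

move_arm:
  plan:
    - [[0,0,-0.004,0],[0,0,0,0],[0,0,0,0]]

```text
time_s: 15.18
eef_pos: [0.5218, 0.0577, 0.0459]
ee_rot: [0.56, 0.829, -0.001, 0.001]
wrist_force: [2.8, -5.6, -2.3]
opening: 0.0265
```

Run:
```python
from meas import *
from rig import imaging
goto(.521,.0605,.044,112)
t=imaging.camera("top")["color"];s=imaging.camera("scene")["color"]
g=cv2.cvtColor(t,cv2.COLOR_BGR2GRAY)[176:196,306:328];m=(g<85).astype(np.uint8)
n,l,st,c=cv2.connectedComponentsWithStats(m);print([(st[i][4],c[i]+[306,176],ray("top",c[i]+[306,176],.075)) for i in range(1,n) if st[i][4]>20])
cv2.imwrite("s5.png",s)
```

```text
t 15.18 tcp [0.5218 0.0577 0.0459] yaw 111.95 tilt z [ 0.    -0.002 -1.   ] F [ 2.8 -5.6 -2.3] M [-1.   -0.76  0.05] open 0.0265
need tool shift [0.0029 0.0003 0.0019] turn -0.0008
[(np.int32(179), array([318.77094972, 187.38547486]), array([ 0.56527153, -0.07928561,  0.075     ])), (np.int32(81), array([316.91358025, 183.98765432]), array([ 0.57409196, -0.07475776,  0.075     ]))]
```

move_arm:
  plan:
    - [[-0.003,0,0,0],[0,0,0,0],[0,0,0,0]]

```text
time_s: 15.65
eef_pos: [0.5221, 0.0571, 0.0459]
ee_rot: [0.559, 0.829, 0.0, -0.0]
wrist_force: [0.3, 0.3, -1.9]
opening: 0.0269
```

```bash
cat > disc.py <<'E'
from meas import *
from rig import imaging
goto(.521,.0605,.044,112)
t=imaging.camera("top")["color"]
g=cv2.cvtColor(t,cv2.COLOR_BGR2GRAY)[176:196,306:328];m=(g<85).astype(np.uint8)
n,l,st,c=cv2.connectedComponentsWithStats(m);print([(st[i][4],ray("top",c[i]+[306,176],.075)) for i in range(1,n) if 110>st[i][4]>60])
E
python3 disc.py
```

```text
t 15.65 tcp [0.5221 0.0571 0.0459] yaw 112.03 tilt z [-0.001  0.001 -1.   ] F [ 0.3  0.3 -1.9] M [ 0.03 -0.17  0.02] open 0.0269
need tool shift [0.0036 0.0002 0.0019] turn 0.0006
[(np.int32(80), array([ 0.5746574 , -0.07563493,  0.075     ]))]
```

move_arm:
  plan:
    - [[0,0.005,0,0.0349],[-0.0001,0.005,0,0.0349],[-0.0001,0.005,0,0.0349],[-0.0001,0.005,0,0.0349],[0,0,0,0]]

```text
time_s: 16.32
eef_pos: [0.5419, 0.0627, 0.046]
ee_rot: [0.616, 0.788, -0.0, 0.0]
wrist_force: [-0.3, 0.5, -1.8]
opening: 0.0266
```

move_arm:
  plan:
    - [[-0.0001,0.005,0,0.0349],[-0.0001,0.005,0,0.0349],[0,0,0,0]]

```text
time_s: 16.7
eef_pos: [0.5513, 0.0646, 0.0459]
ee_rot: [0.643, 0.766, -0.0, -0.0]
wrist_force: [-1.3, -0.4, -1.3]
opening: 0.0264
```

```bash
cat >> disc.py <<'E'
from rig import r
s=r.sense();p=s["eef_pos"]-[.5745,-.0757,0];F=s["wrist_force"];R=np.hypot(*p[:2]);u=p[:2]/R;tg=np.array([u[1],-u[0]])
print("R",R.round(4),"angle",np.degrees(np.arctan2(p[1],p[0])).round(2),"Frad",(F[:2]@u).round(2),"Fresist",(-F[:2]@tg).round(2))
E
python3 disc.py
```

```text
t 16.7 tcp [0.5513 0.0646 0.0459] yaw 99.97 tilt z [-0.001 -0.    -1.   ] F [-1.3 -0.4 -1.3] M [-0.06  0.22  0.03] open 0.0264
need tool shift [ 0.0012 -0.0305  0.0019] turn -0.21
[(np.int32(85), array([ 0.57559036, -0.07568197,  0.075     ]))]
R 0.1423 angle 99.43 Frad -0.44 Fresist 1.39
```

move_arm:
  plan:
    - [[-0.0001,0.005,0,0.0349],[-0.0001,0.005,0,0.0349],[0,0,0,0]]

```text
time_s: 17.12
eef_pos: [0.5616, 0.0659, 0.046]
ee_rot: [0.669, 0.743, -0.0, 0.0]
wrist_force: [-1.9, -0.8, -1.2]
opening: 0.0268
```

move_arm:
  plan:
    - [[-0.0001,0.005,0,0.0349],[-0.0001,0.005,0,0.0349],[0,0,0,0]]

```text
time_s: 17.5
eef_pos: [0.5716, 0.0665, 0.046]
ee_rot: [0.695, 0.719, -0.0, 0.0]
wrist_force: [-1.7, -1.4, -1.1]
opening: 0.0268
```

```bash
python3 disc.py
```

```text
t 17.5 tcp [0.5716 0.0665 0.046 ] yaw 91.95 tilt z [ 0. -0. -1.] F [-1.7 -1.4 -1.1] M [-0.3   0.32 -0.02] open 0.0268
need tool shift [-0.0043 -0.0508  0.002 ] turn -0.35
[(np.int32(78), array([ 0.57622267, -0.07579094,  0.075     ]))]
R 0.1423 angle 91.21 Frad -1.65 Fresist 1.2
```

move_arm:
  plan:
    - [[-0.0005,0.0037,0,0.0262],[0,0,0,0]]

```text
time_s: 17.8
eef_pos: [0.5751, 0.0665, 0.0461]
ee_rot: [0.704, 0.71, 0.0, -0.0]
wrist_force: [-2.8, -0.1, -1.9]
opening: 0.027
```

move_arm:
  plan:
    - [[-0.0001,0.0037,0,0.0262],[0,0,0,0]]

```text
time_s: 18.05
eef_pos: [0.5789, 0.0664, 0.0461]
ee_rot: [0.713, 0.701, 0.0, 0.0]
wrist_force: [-2.2, -0.1, -1.3]
opening: 0.0267
```

move_arm:
  plan:
    - [[-0.0001,0.0037,0,0.0262],[0,0,0,0]]

```text
time_s: 18.3
eef_pos: [0.5826, 0.0662, 0.0461]
ee_rot: [0.723, 0.691, 0.0, 0.0]
wrist_force: [-2.3, 0.1, -0.8]
opening: 0.0269
```

move_arm:
  plan:
    - [[-0.0001,0.0037,0,0.0262],[0,0,0,0]]

```text
time_s: 18.55
eef_pos: [0.5863, 0.066, 0.0461]
ee_rot: [0.732, 0.682, 0.0, 0.0]
wrist_force: [-1.4, -0.2, -1.0]
opening: 0.027
```

move_arm:
  plan:
    - [[-0.0001,0.0037,0,0.0262],[0,0,0,0]]

```text
time_s: 18.8
eef_pos: [0.59, 0.0656, 0.0461]
ee_rot: [0.74, 0.672, 0.0, 0.0]
wrist_force: [-2.4, -0.2, -2.2]
opening: 0.0267
```

move_arm:
  plan:
    - [[-0.0001,0.0037,0,0.0262],[0,0,0,0]]

```text
time_s: 19.05
eef_pos: [0.5937, 0.0651, 0.0461]
ee_rot: [0.749, 0.662, 0.0, 0.0]
wrist_force: [-1.3, -0.2, -1.0]
opening: 0.0271
```

move_arm:
  plan:
    - [[-0.0001,0.0037,0,0.0262],[0,0,0,0]]

```text
time_s: 19.3
eef_pos: [0.5974, 0.0646, 0.0461]
ee_rot: [0.758, 0.653, 0.0, 0.0]
wrist_force: [-1.6, 0.6, -1.8]
opening: 0.0271
```

move_arm:
  plan:
    - [[-0.0001,0.0037,0,0.0262],[0,0,0,0]]

```text
time_s: 19.55
eef_pos: [0.6011, 0.064, 0.0461]
ee_rot: [0.766, 0.643, 0.0, 0.0]
wrist_force: [-1.0, 1.0, -2.0]
opening: 0.0264
```

move_arm:
  plan:
    - [[-0.0001,0.0037,0,0.0262],[0,0,0,0]]

```text
time_s: 19.8
eef_pos: [0.6046, 0.0632, 0.0461]
ee_rot: [0.775, 0.632, 0.0, 0.0]
wrist_force: [-1.8, 1.6, -1.2]
opening: 0.0269
```

```bash
python3 disc.py
```

```text
t 19.8 tcp [0.6046 0.0632 0.0461] yaw 78.46 tilt z [ 0.  0. -1.] F [-1.8  1.6 -1.2] M [0.25 0.21 0.1 ] open 0.0269
need tool shift [-0.0194 -0.0814  0.002 ] turn -0.5853
[]
R 0.1421 angle 77.79 Frad -0.11 Fresist 1.8
```

move_arm:
  plan:
    - [[-0.0001,0.0037,0,0.0262],[0,0,0,0]]

```text
time_s: 20.1
eef_pos: [0.6082, 0.0624, 0.0461]
ee_rot: [0.783, 0.622, 0.0, 0.0]
wrist_force: [-1.2, 0.2, -0.4]
opening: 0.0269
```

move_arm:
  plan:
    - [[-0.0001,0.0037,0,0.0262],[0,0,0,0]]

```text
time_s: 20.35
eef_pos: [0.6118, 0.0614, 0.0461]
ee_rot: [0.791, 0.612, 0.0, 0.0]
wrist_force: [-1.3, 1.9, -1.6]
opening: 0.0269
```

move_arm:
  plan:
    - [[-0.0001,0.0037,0,0.0262],[0,0,0,0]]

```text
time_s: 20.6
eef_pos: [0.6154, 0.0604, 0.0461]
ee_rot: [0.799, 0.601, 0.0, 0.0]
wrist_force: [-1.4, 0.9, -1.8]
opening: 0.0264
```

```bash
python3 disc.py
```

```text
t 20.6 tcp [0.6154 0.0604 0.0461] yaw 73.95 tilt z [ 0.  0. -1.] F [-1.4  0.9 -1.8] M [0.45 0.25 0.06] open 0.0264
need tool shift [-0.026  -0.0908  0.0021] turn -0.664
[]
R 0.1421 angle 73.3 Frad 1.34 Fresist 1.45
```

move_arm:
  plan:
    - [[-0.0001,0.0037,0,0.0262],[0,0,0,0]]

```text
time_s: 20.9
eef_pos: [0.6189, 0.0593, 0.0461]
ee_rot: [0.807, 0.591, 0.0, 0.0]
wrist_force: [-2.0, 1.1, -1.5]
opening: 0.0267
```

move_arm:
  plan:
    - [[0,0.0037,0,0.0262],[0,0,0,0]]

```text
time_s: 21.15
eef_pos: [0.6225, 0.0581, 0.0461]
ee_rot: [0.814, 0.58, 0.0, 0.0]
wrist_force: [-0.8, 2.4, -0.8]
opening: 0.0265
```

move_arm:
  plan:
    - [[0,0.0037,0,0.0262],[0,0,0,0]]

```text
time_s: 21.4
eef_pos: [0.6259, 0.0568, 0.0461]
ee_rot: [0.822, 0.57, 0.0, 0.0]
wrist_force: [-0.2, 1.7, -0.8]
opening: 0.0267
```

```bash
python3 disc.py
```

```text
t 21.4 tcp [0.6259 0.0568 0.0461] yaw 69.44 tilt z [ 0. -0. -1.] F [-0.2  1.7 -0.8] M [0.52 0.16 0.11] open 0.0267
need tool shift [-0.0334 -0.0995  0.002 ] turn -0.7427
[]
R 0.1421 angle 68.81 Frad 0.96 Fresist 1.27
```

move_arm:
  plan:
    - [[-0.0001,0.0037,0,0.0262],[0,0,0,0]]

```text
time_s: 21.7
eef_pos: [0.6294, 0.0554, 0.0461]
ee_rot: [0.829, 0.559, 0.0, 0.0]
wrist_force: [-0.9, 1.7, -0.9]
opening: 0.0269
```

move_arm:
  plan:
    - [[-0.0001,0.0037,0,0.0262],[0,0,0,0]]

```text
time_s: 21.95
eef_pos: [0.6323, 0.0542, 0.0459]
ee_rot: [0.836, 0.548, -0.0, -0.0]
wrist_force: [-2.0, 2.7, -0.6]
opening: 0.0269
```

```bash
python3 disc.py
python3 - <<'E'
from h import *
from rig import imaging
t=imaging.camera("top")["color"];s=imaging.camera("scene")["color"]
cv2.imwrite("pics/v7.png",cv2.resize(np.hstack([crop(t,295,180,48,48,8),crop(s,215,190,48,48,8)]),(800,400)))
E
```

```text
t 21.95 tcp [0.6323 0.0542 0.0459] yaw 66.47 tilt z [-0.001  0.    -1.   ] F [-2.   2.7 -0.6] M [0.58 0.33 0.2 ] open 0.0269
need tool shift [-0.0387 -0.1045  0.002 ] turn -0.7946
[]
R 0.1421 angle 66.04 Frad 2.01 Fresist 2.56
```

View pics/v7.png

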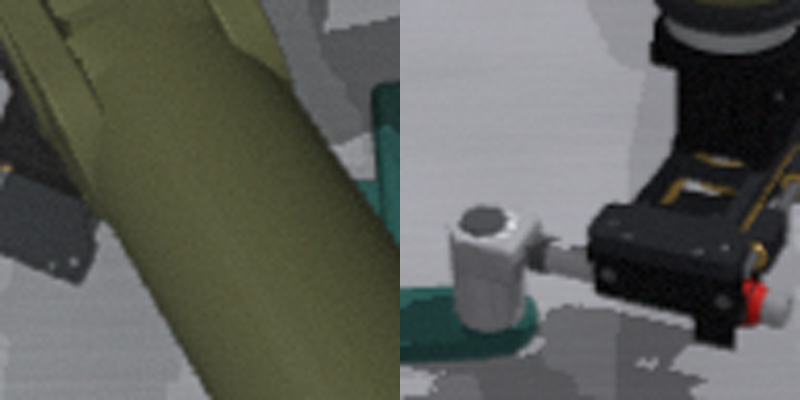

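The scene crop shows the socket seated at (487,275) and the handle following the gripper, with the grip at (755,305). The force is starting to rise, so I'm going to smaller steps.

move_arm:
  plan:
    - [[0,0.0025,0,0.0175],[0,0,0,0]]

```text
time_s: 22.35
eef_pos: [0.6341, 0.0535, 0.0458]
ee_rot: [0.841, 0.541, -0.0, -0.0]
wrist_force: [-3.5, 4.0, 0.2]
opening: 0.0269
```

```bash
sed -i 's/^goto.*/from rig import r/;/^t=/d;/^g=/d;/^n,l/d' disc.py
cat >> disc.py <<'E'
from scipy.spatial.transform import Rotation as Ro
Rm=Ro.from_quat(s["ee_rot"]).as_matrix();print("t",s["time_s"],"yaw",np.degrees(np.arctan2(Rm[1,0],Rm[0,0])).round(2),"F",F.round(1),"M",s["wrist_torque"].round(2),"tau",s["tau"].round(2))
E
python3 disc.py
```

```text
R 0.1423 angle 65.22 Frad 2.2 Fresist 4.89
t 22.35 yaw 65.49 F [-3.5  4.   0.2] M [0.79 0.8  0.18] tau [  2.58 -49.21 -10.77 -28.39   1.4   -0.67  -0.28]
```

move_arm:
  plan:
    - [[-0.0005,0.0025,0,0.0175],[0,0,0,0]]

```text
time_s: 22.6
eef_pos: [0.6359, 0.0526, 0.0458]
ee_rot: [0.846, 0.534, -0.0, -0.001]
wrist_force: [-4.8, 3.7, 0.3]
opening: 0.0271
```

```bash
python3 disc.py
```

```text
R 0.1422 angle 64.42 Frad 1.3 Fresist 5.9
t 22.6 yaw 64.52 F [-4.8  3.7  0.3] M [1.01 0.94 0.31] tau [  3.23 -49.54 -10.13 -28.8    1.71  -0.76  -0.32]
```

move_arm:
  plan:
    - [[0,0.0025,0,0.0175],[0,0,0,0]]

```text
time_s: 22.85
eef_pos: [0.6379, 0.0517, 0.0457]
ee_rot: [0.85, 0.526, -0.001, -0.001]
wrist_force: [-4.6, 3.7, -0.5]
opening: 0.0273
```

```bash
python3 disc.py
```

```text
R 0.1422 angle 63.55 Frad 1.26 Fresist 5.78
t 22.85 yaw 63.54 F [-4.6  3.7 -0.5] M [0.99 1.07 0.31] tau [  3.32 -49.82 -10.   -29.04   1.84  -0.91  -0.33]
```

move_arm:
  plan:
    - [[0,0.002,0,0.014],[0,0,0,0],[0,0,0,0]]

```text
time_s: 23.22
eef_pos: [0.6391, 0.0511, 0.0455]
ee_rot: [0.854, 0.521, -0.001, -0.001]
wrist_force: [-5.3, 5.2, -0.3]
opening: 0.0266
```

```bash
python3 disc.py
python3 - <<'E'
from rig import imaging
import cv2
cv2.imwrite("s8.png",imaging.camera("scene")["color"])
E
python3 disc.py
```

```text
R 0.1423 angle 62.99 Frad 2.23 Fresist 7.04
t 23.225 yaw 62.77 F [-5.3  5.2 -0.3] M [1.09 1.26 0.35] tau [  3.62 -50.2   -9.75 -29.52   2.03  -1.13  -0.36]
R 0.1423 angle 62.99 Frad 1.79 Fresist 7.04
t 23.275 yaw 62.77 F [-5.5  4.8 -0. ] M [1.09 1.25 0.36] tau [  3.62 -50.2   -9.75 -29.51   2.03  -1.13  -0.36]
```

move_arm:
  plan:
    - [[0,0.002,0,0.014],[0,0,0,0],[0,0,0,0]]

```text
time_s: 23.65
eef_pos: [0.6402, 0.0505, 0.0453]
ee_rot: [0.857, 0.515, -0.002, -0.002]
wrist_force: [-7.1, 5.3, 0.7]
opening: 0.0267
```

```bash
python3 disc.py
```

```text
R 0.1423 angle 62.49 Frad 1.41 Fresist 8.79
t 23.65 yaw 62.0 F [-7.1  5.3  0.7] M [1.22 1.49 0.4 ] tau [  4.03 -50.52  -9.37 -30.21   2.29  -1.46  -0.44]
```

move_arm:
  plan:
    - [[0,0.0015,0,0.0105],[0,0,0,0],[0,0,0,0]]

```text
time_s: 24.02
eef_pos: [0.6409, 0.0502, 0.0452]
ee_rot: [0.86, 0.511, -0.002, -0.002]
wrist_force: [-8.5, 6.1, 0.7]
opening: 0.0265
```

```bash
python3 disc.py
```

```text
R 0.1424 angle 62.19 Frad 1.43 Fresist 10.35
t 24.025 yaw 61.43 F [-8.5  6.1  0.7] M [1.3  1.76 0.46] tau [  4.41 -50.77  -9.01 -30.83   2.54  -1.77  -0.49]
```

move_arm:
  plan:
    - [[0,0.0015,0,0.009],[0,0,0,0],[0,0,0,0]]

```text
time_s: 24.4
eef_pos: [0.6423, 0.0495, 0.0452]
ee_rot: [0.862, 0.507, -0.002, -0.002]
wrist_force: [-8.0, 5.4, 0.7]
opening: 0.0267
```

```bash
python3 disc.py
```

```text
R 0.1424 angle 61.56 Frad 0.99 Fresist 9.6
t 24.4 yaw 60.9 F [-8.   5.4  0.7] M [1.26 1.72 0.44] tau [  4.37 -50.94  -9.03 -30.8    2.59  -1.75  -0.4 ]
```

move_arm:
  plan:
    - [[0,0.0015,0,0.009],[0,0,0,0],[0,0,0,0]]

```text
time_s: 24.78
eef_pos: [0.6437, 0.0486, 0.0452]
ee_rot: [0.864, 0.503, -0.002, -0.002]
wrist_force: [-8.0, 6.5, 0.0]
opening: 0.0266
```

```bash
python3 disc.py
```

```text
R 0.1423 angle 60.89 Frad 1.84 Fresist 10.16
t 24.775 yaw 60.36 F [-8.   6.5  0. ] M [1.28 1.76 0.33] tau [  4.25 -51.09  -9.13 -30.69   2.59  -1.7   -0.3 ]
```

move_arm:
  plan:
    - [[0,0.002,0,0.016],[0,0,0,0],[0,0,0,0]]

```text
time_s: 25.15
eef_pos: [0.6458, 0.0475, 0.0453]
ee_rot: [0.869, 0.496, -0.002, -0.002]
wrist_force: [-7.5, 5.8, -0.1]
opening: 0.027
```

```bash
python3 disc.py
```

```text
R 0.1423 angle 59.94 Frad 1.24 Fresist 9.43
t 25.15 yaw 59.41 F [-7.5  5.8 -0.1] M [1.26 1.53 0.21] tau [  3.97 -51.27  -9.37 -30.36   2.47  -1.55  -0.2 ]
```

The pull peaked at about 10.4 N and is now falling, with the shaft torque down and the tool moving freely, so the wrench has clicked. I estimate about 3° of kink. Now I'll let go.

move_arm:
  plan:
    - [[0,0,0,0],[0,0,0,0],[0,0,0,0],[0,0,0,0]]
  grip: 0.04

```text
time_s: 25.65
eef_pos: [0.6452, 0.0468, 0.0451]
ee_rot: [0.869, 0.495, -0.003, -0.002]
wrist_force: [-8.2, 3.7, 1.0]
opening: 0.0397
```

move_arm:
  plan:
    - [[0,0,0,0],[0,0,0,0],[0,0,0,0],[0,0,0,0],[0,0,0,0],[0,0,0,0]]
  grip: 0.087

```text
time_s: 26.4
eef_pos: [0.649, 0.0452, 0.0464]
ee_rot: [0.869, 0.495, 0.001, 0.0]
wrist_force: [0.3, -0.7, -0.8]
opening: 0.0852
```

```bash
python3 disc.py
python3 - <<'E'
from h import *
from rig import imaging
s=imaging.camera("scene")["color"];cv2.imwrite("pics/v8.png",crop(s,225,200,50,50,6))
E
```

```text
R 0.1421 angle 58.36 Frad -0.46 Fresist -0.58
t 26.4 yaw 59.3 F [ 0.3 -0.7 -0.8] M [-0.06 -0.08 -0.01] tau [ 6.000e-02 -4.966e+01 -1.288e+01 -2.584e+01 -4.000e-02 -5.000e-02
 -0.000e+00]
```

View pics/v8.png

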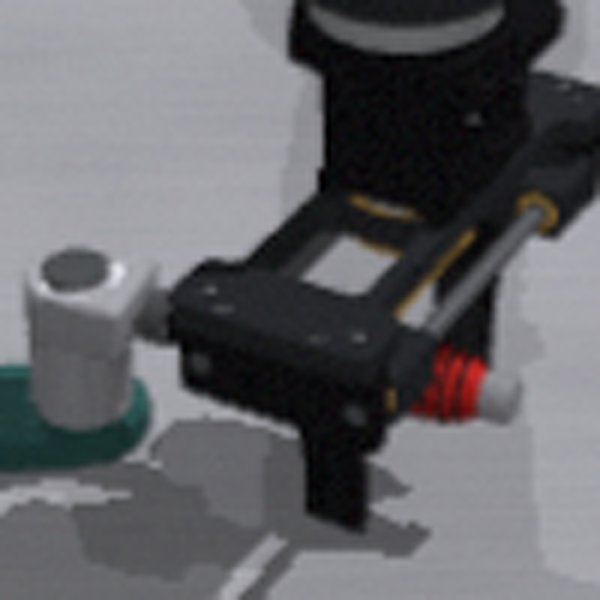

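The scene crop shows the fingers open, with the grip at (450,385) free between them and the socket still seated at (80,350). I'll back off straight up and take a last look.

move_arm:
  plan:
    - [[0,0,-0.02,0],[0,0,-0.04,0],[0,0,-0.05,0],[0,0,-0.05,0],[0.043,-0.025,0,0],[0.043,-0.025,0,0],[0.043,-0.025,0,0],[0.043,-0.025,0,0],[0.043,-0.025,0,0],[0,0,0,0]]

```text
time_s: 27.7
eef_pos: [0.6476, 0.3014, 0.2077]
ee_rot: [0.867, 0.499, 0.001, -0.002]
wrist_force: [0.6, -0.4, 0.3]
opening: 0.087
```

Run:
```python
from meas import *
from rig import imaging
goto(.6,.2,.2,59)
t=imaging.camera("top")["color"];s=imaging.camera("scene")["color"];cv2.imwrite("t9.png",t)
cv2.imwrite("pics/v9.png",np.hstack([cv2.resize(t[100:292,200:392],(400,400)),crop(s,225,195,50,50,4)]) )
a=red_grip("top",t,(255,120,345,220));b=red_grip("scene",s,(215,170,300,260));G=two(b[0],a[0]);print(a,b,G,"yaw",np.degrees(np.arctan2(G[1]+.0757,G[0]-.5745)))
# bystander change, top view
t0=cv2.imread("top0raw.png");d=cv2.absdiff(t,t0).max(2)
for n,(u,v) in dict(spool=(381,263),phone=(285,111),chalk=(228,125)).items():print(n,(d[v-12:v+12,u-12:u+12]>40).sum())
```

```text
t 27.7 tcp [0.6476 0.3014 0.2077] yaw 59.85 tilt z [-0.     0.005 -1.   ] F [ 0.6 -0.4  0.3] M [-0.08 -0.1  -0.04] open 0.087
need tool shift [-0.1116  0.0098  0.0072] turn 0.0149
(array([275.6496063 , 142.16535433]), 254) (array([247.625     , 213.82386364]), 176) [0.68084329 0.04385301 0.09848502] yaw 48.34667008817451
spool 120
phone 0
chalk 22
```

View pics/v9.png

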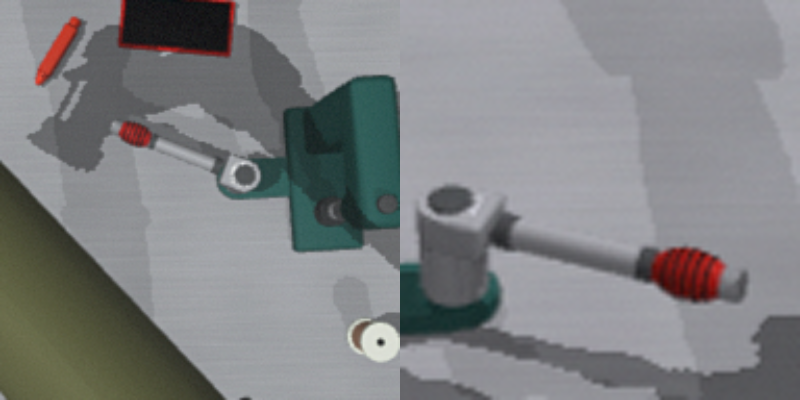

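The top view shows the wrench on the bolt, disc at (240,175), with a straight handle to the grip at (135,133). The scene crop shows the socket seated. Next I'll check the bystanders and straightness numerically.

Run:
```python
from meas import *
t0=cv2.imread("top0raw.png");t=cv2.imread("t9.png")
def cen(im,box,f):
    u0,v0,u1,v1=box;h=cv2.cvtColor(im[v0:v1,u0:u1],cv2.COLOR_BGR2HSV).astype(int);v,u=np.nonzero(f(h));return (u.mean()+u0).round(2),(v.mean()+v0).round(2),len(u)
red=lambda h:((h[...,0]<8)|(h[...,0]>172))&(h[...,1]>130)
for n,b,f in(("spool",(360,245,400,280),lambda h:(h[...,2]>175)&(h[...,1]<60)),("chalk",(212,100,245,146),red),("phone",(252,92,316,130),red)):print(n,cen(t0,b,f),cen(t,b,f))
g=cen(t,(250,150,275,175),red);d=np.array([315.2,184.0]);gr=cv2.cvtColor(t,cv2.COLOR_BGR2GRAY)
m=(gr[176:196,306:326]<85).astype(np.uint8);n,l,st,c=cv2.connectedComponentsWithStats(m);k=[i for i in range(1,n) if 50<st[i][4]<120];print([c[i]+[306,176] for i in k],g)
D=ray("top",c[k[0]]+[306,176],.075);G=ray("top",g[:2],.055);print(D,G,"yaw",np.degrees(np.arctan2(*(G-D)[1::-1])),np.hypot(*(G-D)[:2]))
# handle rod yaw: bright rod pixels between
v,u=np.nonzero(gr[160:184,270:302]>150);P=np.array([ray("top",(a+270,b+160),.06)[:2] for a,b in zip(u,v)]);q=cv2.fitLine(P.astype(np.float32),cv2.DIST_HUBER,0,.01,.01).ravel();print("rod yaw",np.degrees(np.arctan2(q[1],q[0]))%180,len(P))
cv2.imwrite("pics/v10.png",cv2.resize(t[145:200,250:330],None,fx=9,fy=9,interpolation=cv2.INTER_CUBIC))
```

```text
spool (np.float64(381.66), np.float64(263.77), 238) (np.float64(380.4), np.float64(263.5), 315)
chalk (np.float64(227.17), np.float64(123.84), 224) (np.float64(227.13), np.float64(123.86), 223)
phone (np.float64(284.61), np.float64(112.18), 336) (np.float64(284.44), np.float64(111.75), 324)
[array([321.81355932, 186.50847458])] (np.float64(264.24), np.float64(163.8), 119)
[ 0.567399   -0.08713667  0.075     ] [0.63136773 0.05900193 0.055     ] yaw 66.3597308349678 0.15952582088476652
rod yaw 82.98395 333
```

View pics/v10.png

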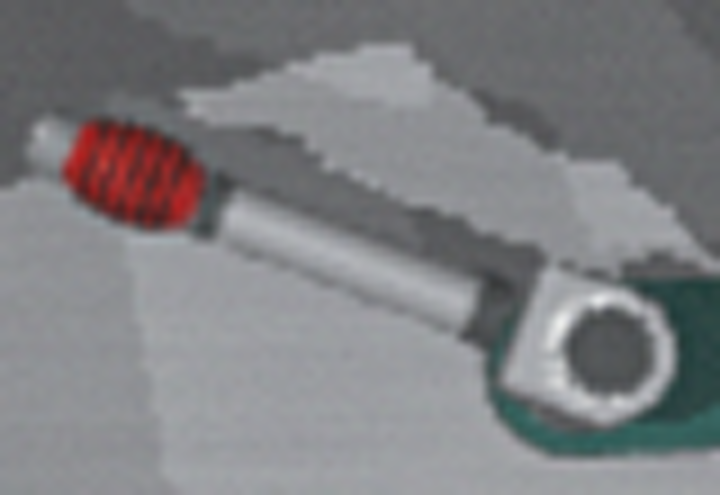

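The handle is straight: the head's back edge and the handle line agree to about 1°. The chalk and phone haven't moved. The spool's small change comes from lighting, since more of its white top is now lit. Handing in.

```bash
python3 -c "
from rig import r
s=r.sense();print(s['time_s'],s['wrist_force'].round(1));print(r.close_job())"
```

```text
27.8 [-0.6 -0.3 -0.3]
the job is handed in; nothing more can be done
None
```

The bolt is tightened until the wrench clicked, and the job was handed in at 27.8 s. I lifted the wrench by its head and seated the socket fully on the bolt. After letting go, I took it again by the red grip, lifted it level and swung it clockwise.

- **Bolt stop and click:** the handle swung from about 112°, and the bolt came up hard at about 66°. The pull then rose to about 10.4 N, plus about 0.46 N m twisting at the gripper, and fell away. I stopped at roughly 3° of kink by estimate, against the 11° stop, and let go. That peak is below the stated 12 N, probably because the gripper's own twist carried part of the torque.
- **Last look:** the wrench sits on the bolt, and its handle is straight to about 1° by eye in the top picture. The gripper is clear and the wrist force is about 0 N.
- **Bystanders:** the chalk and phone are unmoved to within 0.5 px. The spool's measured centre differed by 1.3 px, which I put down to changed shadow on it, as its outline is in the same place.
- **Checks that failed:** my automatic final angle readings picked up the phone's rim and shadows, giving 48°, 66° and 83°. I used the picture instead, which put the handle at about 68–70°. That is a few degrees back from where it clicked, within the socket's play on the bolt.

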